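Fit the rotor's retaining clip with circlip pliers

TASK

Fit the retaining clip on the tube mixer's spindle: squeeze the orange handles of the circlip pliers fully so that they spread the brass clip, lift both off the loading stand, bring the spread clip over the spindle's end and slide it down until it lies flat on the blue hub, level with the dark groove. Leave the two plates, the pipette and the tube rack where they are. Finish while holding: the pliers stay fully squeezed in the gripper, the clip still spread on their tips around the groove.

Things in the scene. Friction and masses are not known exactly. Their poses are not given: they have to be found in the camera images.
- pliers: Circlip pliers, 160 to 210 g, standing upright in the stand, tips down. Origin on the pivot; z up along the tool, y from right to left handle, x towards the clip's ring. A dark cross guard (92 mm in y, 16 in x, 8 high) at the origin's height rests in slots of the stand's two posts. Fixed to the guard, both arms turn alike about x; a light spring splays the handles.
- pliers_grip (a point): On the pliers, midway between the orange handles, 58 mm above the pivot: TCP for the grasp, from above, fingers closing along y. Handles are 16 mm wide in x, 33 to 77 mm above the pivot; at rest 45 mm over their outer faces at the lower end, 63 at the top. Rubber bumpers between them meet when fully squeezed: outer faces then parallel, 32 mm apart. That takes about 6 N; hold with about 40 N.
- pliers_tips (a point): On the pliers' middle line, 72.5 mm below the pivot, level with the middle of the clip's thickness: the tips' two 4 mm steel pins lie either side of it in y (8 mm at rest, 22 mm squeezed), end 4.5 mm lower, and stand in the clip's eyes. Squeezed, they press outwards in the eyes and so carry the clip.
- pliers_left (a joint): Turn of the left plier arm (the right one mirrors it): 0 handles splayed and tips together, 0.20 rad handles fully squeezed and tips spread.
- clip: Brass spring clip, 30 g, 4 mm thick, lying flat on the stand with the plier pins already in its eyes. Origin in the middle of the ring at its underside, z up; the back of the ring is at +x, the two lugs with the eyes at -x, 20 mm from the origin. Relaxed it is 26 mm inside and 34 mm outside, too small for the spindle; the halves swing apart on a hinge at the back (x = 15 mm).
- clip_left (a joint): Opening of the clip's left half (the right one mirrors it): 0 relaxed, about 0.42 rad when the pliers are fully squeezed; it springs back.
- clip_center (a point): Point fixed to the clip, 3.5 mm from its origin towards the lugs, at its underside: when spread, the middle of the clip's opening, which must come onto the spindle's axis. There about 3 mm are free all round. Squeezed and lifted, it lies 7 to 11 mm in front (+x) of the pliers' pivot and about 74 mm below it; the clip may droop 0.06 rad. It can be read while the pliers are held.
- stand: Loading stand, fixed: grey foot 120 x 116 x 8 mm with two aluminium posts 103 mm high at y = +-34 to 53 mm, slotted at the top for the cross guard, and a black ledge 20 mm high under the clip's ring. Origin under the pivot at the table; axes as the pliers'. The pivot is 94.5 mm above the table. Lift the pliers 100 mm straight up to clear it.
- mixer: Tube mixer, fixed: white round housing 154 mm across, blue rotor 124 mm across with its top 70 mm above the table, flat tube caps in it (75 mm), a blue hub 37 mm across whose flat top is 80 mm above the table, and an upright spindle through it. Origin on the spindle's axis at the table, z up.
- spindle_seat (a point): On the spindle's axis at the hub's top face, 80 mm above the table: here the clip's underside shall lie. From here up: dark groove 24 mm across and 6 mm high, then bright spindle 27 mm across up to 17 mm, then a cone to 18 mm across at the end, 23 mm above this point.
- plate_blue: White 96-well plate with blue wells, 127 x 85 x 15 mm, bystander; origin under its middle.
- plate_green: White 96-well plate with green wells, 127 x 85 x 15 mm, bystander; origin under its middle.
- pipette: White eight-channel pipette lying on the table, about 235 mm long in y, 62 mm wide, 26 mm high, bystander; origin under its middle.
- tube_rack: Blue rack of capped tubes, 70 x 150 x 49 mm, bystander; origin under its middle.

How it is judged:
By the outcome, as a careful person would: the job done as asked, in the order asked, and still so for the second after the job is handed in, while the arm keeps its last pose, push and grip.
It also fails if it takes over 51 s, if anything falls off the work surface, if the arm or the gripper's body presses on something with over 40 N, if the wrist force passes 120 N, or if a joint passes its speed limit or range.

ROBOT

A 6-joint arm with a two-finger parallel gripper is mounted at the origin on the work surface. World frame = base frame: x ahead of the robot, y to its left, z up, the work surface at z = 0. Lengths are in m, angles in rad, forces in N, time in s.
With the tool pointing down it reaches from about 0.425 to 0.95 m from the base axis. Payload 3.5 kg.
Tool frame: the origin (TCP) lies between the finger pads, 19 mm behind the fingertips; this is the grasp point; z points along the fingers, y is the line along which they close (so a half turn about z gives the same grasp; the last joint's range is limited). The gripper opens to 85 mm and grips with 20 to 120 N. Pads are 22 mm wide; open, the fingers measure 114 mm over their backs; the gripper's body (76 mm by 85 mm) begins 54 mm behind the grasp point. The pads swing forward as they close: fully open they stand 13 mm farther back than shut.
Start: joints at [0.989, 0.286, 1.577, -0, 1.279, -0.15], TCP at [0.282, 0.613, 0.25] pointing down, gripper open.
Joint ranges: [-2.77, 2.77], [-0.9, 2.22], [0.21, 2.48], [-1.53, 4.67], [0.24, 2.81], [-2.84, 2.84]. Speed limits (rad/s): [2.79, 2.79, 3.14, 3.14, 3.14, 3.14].

INTERFACE

Orientations are given as a unit quaternion [x, y, z, w].
In Python, from plant import readout, cams, sign_off gives the robot as it stands. The module is installed in compiled form; this text tells all that it offers.
- The arm moves only by the tool step_arm, never from a script. Its argument "increments" is a list of rows, each a list of 2 entries, a list of its own where there are three numbers: the shift along the world's x, y, z in mm, then the turn, a rotation vector about the world's x, y, z in rad. In form: [[[x, y, z], [rx, ry, rz]], ...]. A call has 1 to 8 rows; each row shifts and turns the commanded pose from where the row before left it; what a row does not reach is not made up. A row lasts 1/12 s, in which the tool goes at most 41.7 mm and 7.16 degrees, less where a joint would pass 70% of its speed; a pose out of reach is approached as far as the arm can. A call is refused whole if a number of a shift passes 41.7 or a number of a turn 0.125, either way. A call with a gripper value outside its range is refused whole. "fingers" is the opening, from -1 (shut) to 1 (fully open), set as the call begins (left out, the last holds). The fingers move at their own pace and stop on an object; "grip_force" is the grip in N (left out, the last holds). Time passes only in rows, so rows that do not move let the fingers close. It gives the time, the measured TCP pose, the force, the opening and the grip force at its end, in the units of the state.
- readout.get_state(): the state, without advancing time (a new reading comes with each control period).
- cams.read_camera(name): name is "scene" or "top" or "wrist"; returns the picture (384x512x3 uint8, red, green, blue); there is no depth.
- cams.get_calibration(name): a dict with "fx", "fy", "cx", "cy" (pixels), "eye" and "rotation" of the camera in the world; the wrist camera has in their place "T_tool_cam" (4x4, takes a point from camera to tool coordinates, whose origin is the TCP and whose axes are the flange's). Camera axes: x right, y up, looking along -z (the intrinsics and any distortion apply to the point x, -y, -z); pixel columns grow to the right and rows downward; lengths in m; the calibration is good to about 2 mm. The wrist camera is an equidistant fisheye: a pixel r from the principal point sees the ray r / f radians off the axis. A picture is of the moment at which its call begins: read the wrist's pose just before it. get_calibration takes no time and is no camera call.
- sign_off(): hands the job in; it is judged then, once.
The state is a dict: "time": time; "qpos": joint angles; "dq": joint speeds; "joint_efforts": joint torques, N m; "eef_pos": TCP position; "tcp_rot": TCP orientation; "contact_force": force on the tool from outside, world axes, zero at the start; "wrist_torque": the same for the moment, N m; "opening": opening from 0.0 (shut) to 1.0 (fully open); "finger_force": force on a finger pad.
Only numpy, scipy, OpenCV 4.12 (cv2) and the standard library are available. Lean on these libraries where they do the work, as an engineer would, in place of code of your own. Each camera call takes 0.05 s, during which the arm holds its last target. There are 200 camera calls.

## Working session

There is one attempt and no reset: what is moved stays moved. The work goes in short steps, Python scripts to look and compute and a tool call to move; the robot and the scene stay as the last step left them, time stands still between calls to the robot, and variables do not carry over. Pictures are saved under pics/ and viewed, at most 10 in all, crops included, and the job is handed in when it is done.

Besides the shell and the picture viewer there is one more tool, called after "Request:" as name(argument=value, ...), one argument or row to a line, values as JSON. step_arm: Moves the arm, as the interface text tells. Its arguments: {"type":"object","properties":{"increments":{"type":"array","items":{"type":"array"}},"fingers":{"type":"number"},"grip_force":{"type":"number"}},"required":["increments"]}

```bash
mkdir -p pics
cat > h.py <<'E'
import numpy as np,cv2
from plant import readout,cams
E
python3 - <<'E'
from h import *
s=readout.get_state();print(s)
for n in("scene","top","wrist"):
    cv2.imwrite(f"pics/{n}0.png",cams.read_camera(n)[:,:,::-1]);print(n,cams.get_calibration(n))
a=[cv2.imread(f"pics/{n}0.png") for n in("scene","top")]
for n,i in zip(("scene","top"),a): cv2.imwrite(f"pics/{n}0b.png",cv2.resize(i,(800,600),interpolation=cv2.INTER_CUBIC))
E
```

```text
{'time': 0.0, 'qpos': array([ 9.89006512e-01,  2.87218913e-01,  1.57820523e+00,  2.24900809e-05,
        1.27859179e+00, -1.50009608e-01]), 'dq': array([ 0.00074661, -0.00110891,  0.00097931,  0.00099186, -0.00060834,
       -0.00186472]), 'joint_efforts': array([-1.15980779e-04, -4.05969644e+01, -2.92630613e+01, -1.65320612e-04,
        5.71869925e-03, -5.66569810e-06]), 'eef_pos': array([0.28210834, 0.61253614, 0.24859634]), 'tcp_rot': array([ 2.14219973e-01,  9.76784692e-01, -1.12758067e-03, -4.43564019e-04]), 'contact_force': array([-0.48065757,  0.20965812,  0.1827148 ]), 'wrist_torque': array([-0.03774786, -0.02088664,  0.01967676]), 'finger_force': 0.0, 'opening': 0.9981908212361412}
scene {'fx': 472.8569249900112, 'fy': 472.8569249900112, 'cx': 258.9653914377977, 'cy': 193.93481224840573, 'eye': array([1.37830696, 0.21423154, 0.90795429]), 'rotation': array([0.24679299, 0.31003112, 0.72537635, 0.56285263])}
top {'fx': 456.37014046989265, 'fy': 456.37014046989265, 'cx': 256.7043725468124, 'cy': 199.0199805813159, 'eye': array([0.34791953, 0.00503267, 1.34996611]), 'rotation': array([ 0.05639026, -0.06983014, -0.69537427,  0.7130207 ])}
wrist {'fx': 297.3186396354542, 'fy': 297.3186396354542, 'cx': 252.42423164733873, 'cy': 189.31707685096436, 'T_tool_cam': array([[ 1.22924386e-04,  9.50337814e-01,  3.11220219e-01,
         8.01105652e-02],
       [ 9.99998325e-01, -6.85233968e-04,  1.69744618e-03,
         2.49657241e-04],
       [ 1.82640595e-03,  3.11219489e-01, -9.50336306e-01,
        -1.23666888e-01],
       [ 0.00000000e+00,  0.00000000e+00,  0.00000000e+00,
         1.00000000e+00]])}
```

View pics/scene0b.png

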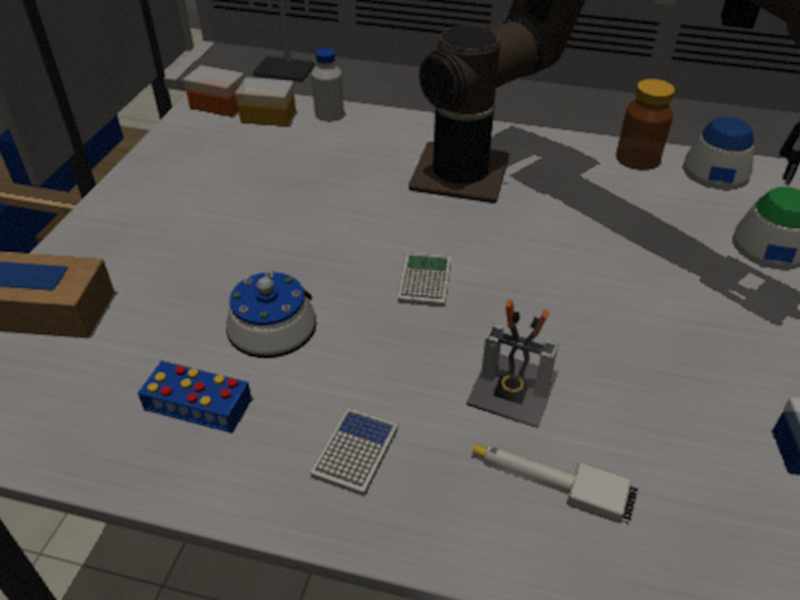

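View pics/top0b.png

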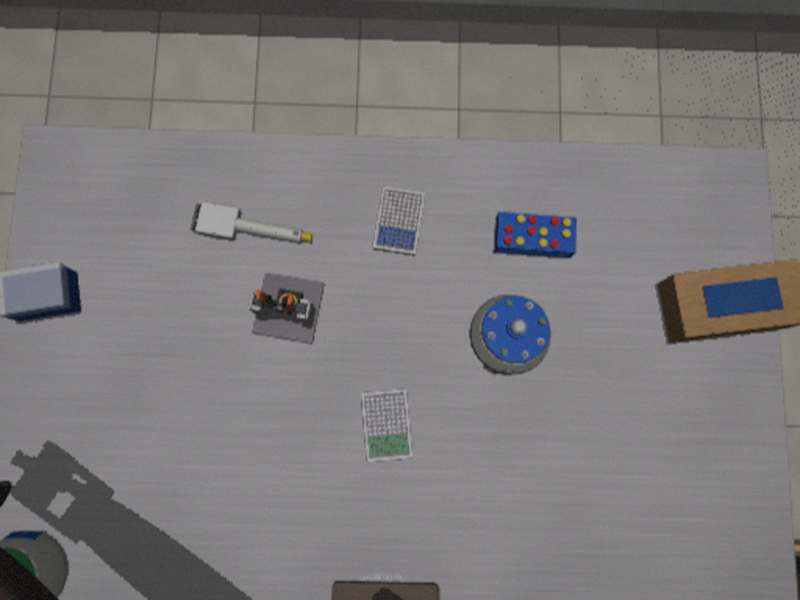

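The scene view shows the pliers at about (525,315) and the spindle end at (265,283). In the top view the handles are at (260,297) and (290,300), and the spindle end is at (518,326). I'll enlarge crops of both.

Run:
```python
import cv2,numpy as np
S=cv2.imread("pics/scene0.png");T=cv2.imread("pics/top0.png")
def c(i,x,y,w=80,h=60):
    return cv2.resize(i[y:y+h,x:x+w],(400,300),interpolation=cv2.INTER_CUBIC)
m=np.vstack([np.hstack([c(S,290,185,107,80),c(T,150,170)]),np.hstack([c(S,135,160),c(T,295,180)])])
m=cv2.convertScaleAbs(m,alpha=1.5)
cv2.imwrite("pics/m1.png",m)
```

```text
(no output)
```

View pics/m1.png

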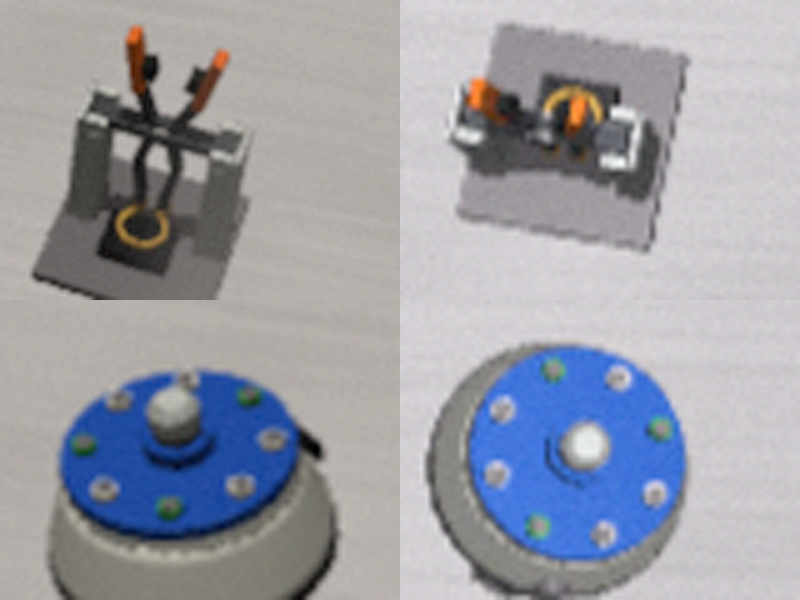

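The top-left crop shows the scene view of the handles (136,35) and (221,57), and the ring (142,226). The bottom row shows the spindle end at (175,395) in scene and (588,445) in top, with the rotor centre near (578,451).

```bash
cat >> h.py <<'E'
from scipy.spatial.transform import Rotation as R
C={n:cams.get_calibration(n) for n in("scene","top","wrist")}
def ray(n,u,v,pose=None):
    c=C[n]; x=(u-c["cx"])/c["fx"]; y=(v-c["cy"])/c["fy"]
    if n=="wrist":
        r=np.hypot(x,y); k=np.sin(r)/r if r>1e-9 else 1
        d=np.array([x*k,-y*k,-np.cos(r)]); T=c["T_tool_cam"]; Rt=R.from_quat(pose[1])
        return Rt.apply(T[:3,3])+pose[0], Rt.apply(T[:3,:3]@d)
    d=R.from_quat(c["rotation"]).apply([x,-y,-1]); return c["eye"],d/np.linalg.norm(d)
def plane(r,z): return r[0]+r[1]*(z-r[0][2])/r[1][2]
def tri(rs):
    A=0;b=0
    for o,d in rs:
        P=np.eye(3)-np.outer(d,d); A=A+P; b=b+P@o
    p=np.linalg.solve(A,b); return p,[np.linalg.norm((np.eye(3)-np.outer(d,d))@(p-o)) for o,d in rs]
def wproj(p,pose):
    c=C["wrist"];T=c["T_tool_cam"]; q=R.from_quat(pose[1]).inv().apply(np.asarray(p)-pose[0]); q=T[:3,:3].T@(q-T[:3,3])
    th=np.arctan2(np.hypot(q[0],q[1]),-q[2]); a=np.arctan2(-q[1],q[0]); return c["cx"]+c["fx"]*th*np.cos(a),c["cy"]+c["fy"]*th*np.sin(a)
E
python3 - <<'E'
from h import *
np.set_printoptions(precision=4,suppress=True)
sp=lambda x,y:ray("scene",290+x*.2675,185+y*.2675)
tp=lambda x,y:ray("top",150+(x-400)*.2,170+y*.2)
sm=lambda x,y:ray("scene",135+x*.2,160+(y-300)*.2)
tm=lambda x,y:ray("top",295+(x-400)*.2,180+(y-300)*.2)
print("foot",[plane(tp(*p),.008) for p in((500,25),(690,55),(650,248),(460,213))])
print("ring scene",plane(sp(142,226),.022),"top",plane(tp(573,117),.022), tri([sp(142,226),tp(573,117)]))
print("posts",plane(tp(635,122),.103),plane(tp(460,118),.103))
print("handles scene z.165",plane(sp(221,57),.165),plane(sp(136,35),.165))
print("handles tri L",tri([sp(221,57),tp(478,88)]),"R",tri([sp(136,35),tp(577,103)]))
print("tip",plane(sm(175,392),.103),plane(tm(590,443),.103),tri([sm(175,392),tm(590,443)]))
print("rotor",plane(tm(578,451),.07),plane(sm(180,455),.07))
E
```

```text
foot [array([0.657 , 0.2445, 0.008 ]), array([0.6417, 0.1298, 0.008 ]), array([0.5244, 0.1485, 0.008 ]), array([0.5423, 0.2616, 0.008 ])]
ring scene [0.6007 0.2009 0.022 ] top [0.5993 0.1959 0.022 ] (array([0.5994, 0.1986, 0.0198]), [np.float64(0.0023926013802771933), np.float64(0.002392601380277189)])
posts [0.5821 0.1498 0.103 ] [0.5817 0.2466 0.103 ]
handles scene z.165 [0.5809 0.2305 0.165 ] [0.5747 0.1778 0.165 ]
handles tri L (array([0.5855, 0.228 , 0.1686]), [np.float64(0.0025298514004863074), np.float64(0.0025298514004862033)]) R (array([0.5788, 0.1756, 0.1683]), [np.float64(0.0024680938797735953), np.float64(0.0024680938797736036)])
tip [ 0.5502 -0.2225  0.103 ] [ 0.5522 -0.2286  0.103 ] (array([ 0.5511, -0.2254,  0.1037]), [np.float64(0.0031225230386538426), np.float64(0.003122523038653827)])
rotor [ 0.5528 -0.2279  0.07  ] [ 0.5618 -0.2193  0.07  ]
```

Request:
step_arm(
  increments=[
    [[20,-28,1],[0,0,0.02]],
    [[22,-30,1],[0,0,0.02]],
    [[22,-30,1],[0,0,0.02]],
    [[22,-30,1],[0,0,0.02]],
    [[22,-30,1],[0,0,0.02]],
    [[22,-30,1],[0,0,0.02]],
    [[22,-30,1],[0,0,0.02]],
    [[22,-30,1],[0,0,0.02]],
  ],
  fingers=1,
  grip_force=40,
)

```text
time: 0.82
eef_pos: [0.457, 0.3734, 0.2578]
tcp_rot: [0.135, 0.991, -0.0, -0.0]
contact_force: [-0.1, 1.2, 0.1]
opening: 1.002
finger_force: 0.0
```

Request:
step_arm(
  increments=[
    [[22,-30,1],[0,0,0.02]],
    [[22,-30,1],[0,0,0.02]],
    [[21,-30,1],[0,0,0.02]],
    [[21,-29,1],[0,0,0.02]],
    [[20,-27,1],[0,0,0.02]],
    [[20,-27,1],[0,0,0.023]],
    [[0,0,0],[0,0,0]],
    [[0,0,0],[0,0,0]],
  ],
)

```text
time: 1.48
eef_pos: [0.5831, 0.2005, 0.2635]
tcp_rot: [0.076, 0.997, 0.0, -0.001]
contact_force: [-0.3, -0.2, -0.5]
opening: 1.001
finger_force: 0.0
```

```bash
cat >> h.py <<'E'
def snap(name):
    s=readout.get_state(); im=cams.read_camera("wrist")[:,:,::-1]; cv2.imwrite(f"pics/{name}.png",im)
    np.savez(f"pics/{name}.npz",p=s["eef_pos"],q=s["tcp_rot"]); return im,s
def pose(name):
    z=np.load(f"pics/{name}.npz"); return z["p"],z["q"]
E
python3 - <<'E'
from h import *
im,s=snap("w1"); print(s["time"],s["eef_pos"],R.from_quat(s["tcp_rot"]).as_matrix(),s["qpos"],s["opening"])
cv2.imwrite("pics/w1b.png",cv2.resize(im,(800,600),interpolation=cv2.INTER_CUBIC))
E
```

```text
1.4833 [0.58308174 0.2005135  0.263501  ] [[-9.88428517e-01  1.51684010e-01 -1.01403697e-03]
 [ 1.51683951e-01  9.88429037e-01  1.35133676e-04]
 [ 1.02280121e-03 -2.02431557e-05 -9.99999477e-01]] [ 1.66723367e-01  1.49687130e-01  1.71257984e+00  3.14727623e-04
  1.28030325e+00 -1.25189147e+00] 1.000574451199433
```

View pics/w1b.png

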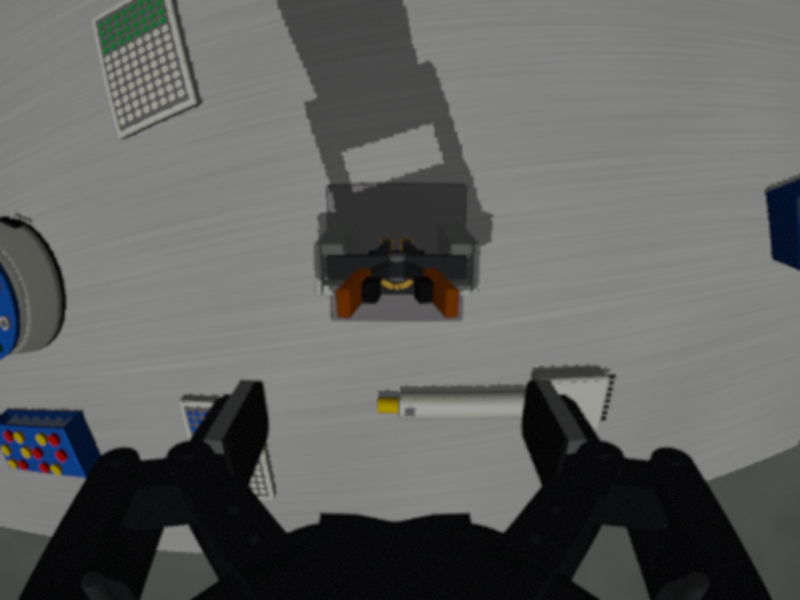

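The wrist view is aligned with the tool. The handles' upper ends are near (347,305) and (450,305), with the pivot and guard around (397,262). The mixer is at the left edge. I'll enlarge the pliers.

Run:
```python
import cv2
i=cv2.imread("pics/w1.png")[110:215,195:315]
cv2.imwrite("pics/w1c.png",cv2.convertScaleAbs(cv2.resize(i,None,fx=5.7,fy=5.7,interpolation=cv2.INTER_CUBIC),alpha=1.7))
```

```text
(no output)
```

View pics/w1c.png

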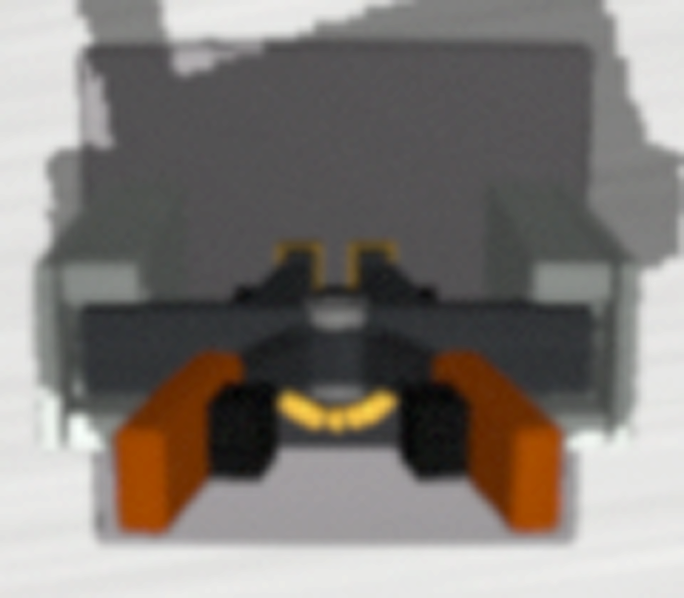

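The handle tops are at x 118–165 and 515–560, y 430–530 in the crop. The guard top spans x 78–592, y about 316–390, and it lies level with the image rows.

Run:
```python
from h import *
np.set_printoptions(precision=4,suppress=True)
P=pose("w1"); f=lambda x,y:ray("wrist",195+(x+.5)/5.7-.5,110+(y+.5)/5.7-.5,P)
a,b=plane(f(141,480),.1715),plane(f(538,479),.1715); print("handles",a,b,(a+b)/2,np.arctan2(-(b-a)[0],(b-a)[1]))
a,b=plane(f(78,353),.0985),plane(f(592,353),.0985); print("guard",a,b,(a+b)/2,np.linalg.norm(a-b),np.arctan2(-(b-a)[0],(b-a)[1]))
a,b=plane(f(118,480),.1715),plane(f(560,479),.1715); print(np.linalg.norm(a-b))
sp=lambda x,y:ray("scene",290+x*.2675,185+y*.2675); tp=lambda x,y:ray("top",150+(x-400)*.2,170+y*.2)
print(tri([f(141,480),sp(136,32)]),tri([f(538,479),sp(222,55)]))
c=[plane(f(*p),.008) for p in((80,45),(588,45),(575,542),(98,542))];print(np.array(c),np.mean(c,0))
Y=-np.arctan2(.1517,.98843); print("tool yaw",Y)
```

```text
handles [0.5733 0.1761 0.1715] [0.5813 0.2292 0.1715] [0.5773 0.2027 0.1715] -0.14897688221892302
guard [0.5716 0.1569 0.0985] [0.5854 0.247  0.0985] [0.5785 0.202  0.0985] 0.09113872909519932 -0.1515841664154238
0.05981348045190964
(array([0.5746, 0.1765, 0.1676]), [np.float64(0.0010456607731096808), np.float64(0.0010456607731096856)]) (array([0.5825, 0.2302, 0.1682]), [np.float64(0.0006915799989010017), np.float64(0.0006915799989009603)])
[[0.5225 0.1529 0.008 ]
 [0.5396 0.2653 0.008 ]
 [0.6571 0.2487 0.008 ]
 [0.6397 0.135  0.008 ]] [0.5897 0.2005 0.008 ]
tool yaw -0.15228743351112112
```

Request:
step_arm(
  increments=[
    [[-2,1,-30],[0,0,0]],
    [[-2.6,0.5,-33],[0,0,0]],
    [[0,0,-28],[0,0,0]],
    [[0,0,-19],[0,0,0]],
    [[0,0,0],[0,0,0]],
    [[0,0,0],[0,0,0]],
  ],
)

```text
time: 2.03
eef_pos: [0.5763, 0.2047, 0.1529]
tcp_rot: [0.073, 0.997, -0.0, -0.002]
contact_force: [0.1, -0.4, 1.0]
opening: 1.002
finger_force: 0.0
```

Run:
```python
from h import *
im,s=snap("w2"); print(s["time"],s["eef_pos"],s["contact_force"],R.from_quat(s["tcp_rot"]).as_matrix())
cv2.imwrite("pics/w2b.png",cv2.convertScaleAbs(cv2.resize(im[100:340,90:410],(800,600),interpolation=cv2.INTER_CUBIC),alpha=1.7))
```

```text
2.0333 [0.57626468 0.20468888 0.15285996] [ 0.08604583 -0.40001399  0.95540975] [[-9.89201294e-01  1.46527786e-01 -3.22605287e-03]
 [ 1.46529628e-01  9.89206223e-01 -3.40993974e-04]
 [ 3.14126649e-03 -8.10024008e-04 -9.99994738e-01]]
```

View pics/w2b.png

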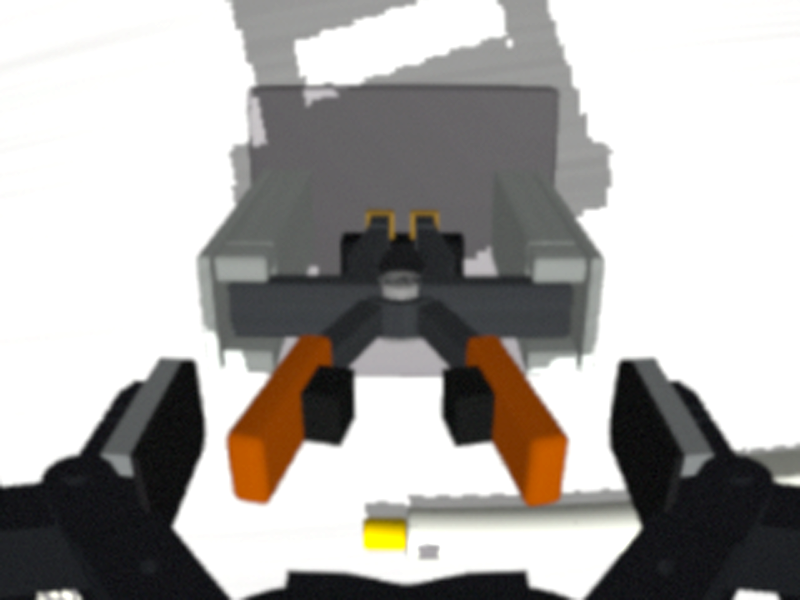

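The pads stand either side of the handles, clear of the posts. Pad mid-column is about 408 and handle mid-column about 398, so the pliers sit slightly to the right-handle side.

Run:
```python
from h import *
np.set_printoptions(precision=4,suppress=True)
P=pose("w2"); f=lambda x,y:ray("wrist",90+(x+.5)/2.5-.5,100+(y+.5)/2.5-.5,P)
M=R.from_quat(P[1])
for n,a,b,z in(("h",(250,468),(546,468),.1715),("g",(230,312),(572,312),.0985)):
    a,b=plane(f(*a),z),plane(f(*b),z);m=(a+b)/2;print(n,m,np.linalg.norm(a-b),np.arctan2(-(b-a)[0],(b-a)[1]),"tool",M.inv().apply(m-P[0]))
P1=pose("w1");g=lambda x,y:ray("wrist",195+(x+.5)/5.7-.5,110+(y+.5)/5.7-.5,P1)
print(tri([f(250,468),g(141,480)]),tri([f(546,468),g(538,479)]),tri([f(230,312),g(78,353)]),tri([f(572,312),g(592,353)]))
s=readout.get_state();print(s["eef_pos"],s["dq"])
```

```text
h [0.5757 0.2033 0.1715] 0.05220695776063365 -0.14178725586662574 tool [ 0.0004 -0.0015 -0.0186]
g [0.5788 0.2026 0.0985] 0.09179269048842185 -0.14509683346231783 tool [-0.003  -0.0017  0.0544]
(array([0.5747, 0.1757, 0.1675]), [np.float64(0.0002618474638972451), np.float64(0.00026184746389721627)]) (array([0.5829, 0.2296, 0.167 ]), [np.float64(4.320595872707163e-05), np.float64(4.3205958727020763e-05)]) (array([0.5715, 0.1574, 0.0998]), [np.float64(0.0002684751449730268), np.float64(0.0002684751449729179)]) (array([0.5849, 0.2473, 0.0999]), [np.float64(0.00046314559069401224), np.float64(0.0004631455906941036)])
[0.5777 0.2047 0.1549] [-0.0084 -0.0205 -0.0371 -0.0024 -0.004  -0.0024]
```

Request:
step_arm(
  increments=[
    [[1,-1.5,-1],[0,0,0]],
    [[0,0,0],[0,0,0]],
  ],
)

```text
time: 2.25
eef_pos: [0.5801, 0.2025, 0.1554]
tcp_rot: [0.074, 0.997, 0.0, 0.002]
contact_force: [0.2, -0.5, -0.3]
opening: 1.003
finger_force: 0.0
```

Request:
step_arm(
  increments=[
    [[0,0,0],[0,0,0]],
    [[0,0,0],[0,0,0]],
    [[0,0,0],[0,0,0]],
    [[0,0,0],[0,0,0]],
    [[0,0,0],[0,0,0]],
    [[0,0,0],[0,0,0]],
    [[0,0,0],[0,0,0]],
    [[0,0,0],[0,0,0]],
  ],
  fingers=-1,
  grip_force=40,
)

```text
time: 2.92
eef_pos: [0.5804, 0.2021, 0.1557]
tcp_rot: [0.074, 0.997, 0.0, 0.002]
contact_force: [-1.0, -0.5, 6.6]
opening: 0.364
finger_force: 39.1
```

Request:
step_arm(
  increments=[
    [[0,0,0],[0,0,0]],
    [[0,0,0],[0,0,0]],
    [[0,0,0],[0,0,0]],
    [[0,0,0],[0,0,0]],
  ],
)

```text
time: 3.25
eef_pos: [0.5804, 0.2021, 0.1558]
tcp_rot: [0.074, 0.997, 0.0, 0.002]
contact_force: [-0.5, 0.1, 6.2]
opening: 0.369
finger_force: 39.1
```

Request:
step_arm(
  increments=[
    [[0,0,3],[0,0,0]],
    [[0,0,8],[0,0,0]],
    [[0,0,15],[0,0,0]],
    [[0,0,20],[0,0,0]],
    [[0,0,20],[0,0,0]],
    [[0,0,20],[0,0,0]],
    [[0,0,16],[0,0,0]],
    [[0,0,8],[0,0,0]],
  ],
)

```text
time: 3.92
eef_pos: [0.5792, 0.2021, 0.2654]
tcp_rot: [0.074, 0.997, 0.0, 0.001]
contact_force: [-0.2, 0.2, -1.8]
opening: 0.364
finger_force: 40.5
```

Request:
step_arm(
  increments=[
    [[0,0,0],[0,0,0]],
    [[0,0,0],[0,0,0]],
    [[0,0,0],[0,0,0]],
  ],
)

```text
time: 4.17
eef_pos: [0.5779, 0.2019, 0.2611]
tcp_rot: [0.074, 0.997, -0.0, -0.002]
contact_force: [0.2, 0.8, -2.1]
opening: 0.366
finger_force: 40.5
```

Run:
```python
from h import *
im,s=snap("w3"); print(s)
S=cams.read_camera("scene")[:,:,::-1];cv2.imwrite("pics/s3.png",S)
a=cv2.resize(S[140:260,280:400],(600,600),interpolation=cv2.INTER_CUBIC)[:,100:500]
b=cv2.resize(im[90:300,185:325],(400,600),interpolation=cv2.INTER_CUBIC)
cv2.imwrite("pics/m3.png",cv2.convertScaleAbs(np.hstack([a,b]),alpha=1.7))
```

```text
{'time': 4.1667, 'qpos': array([ 1.70477062e-01,  1.43050412e-01,  1.72452861e+00,  4.36792739e-06,
        1.27740927e+00, -1.25145264e+00]), 'dq': array([8.16483723e-04, 8.80379015e-03, 5.68194635e-03, 4.79700409e-04,
       7.47628268e-05, 1.52970986e-03]), 'joint_efforts': array([ 1.22178366e-02, -3.69750595e+01, -3.10213208e+01, -7.02489924e-04,
       -9.48230474e-03, -4.67819490e-06]), 'eef_pos': array([0.57794855, 0.20187782, 0.26105219]), 'tcp_rot': array([ 7.43651262e-02,  9.97229635e-01, -4.09640906e-04, -1.64765718e-03]), 'contact_force': array([ 0.19020695,  0.8130662 , -2.07166505]), 'wrist_torque': array([-0.02410402,  0.01511495,  0.05754063]), 'finger_force': 40.5310320854187, 'opening': 0.366273452892008}
```

View pics/m3.png

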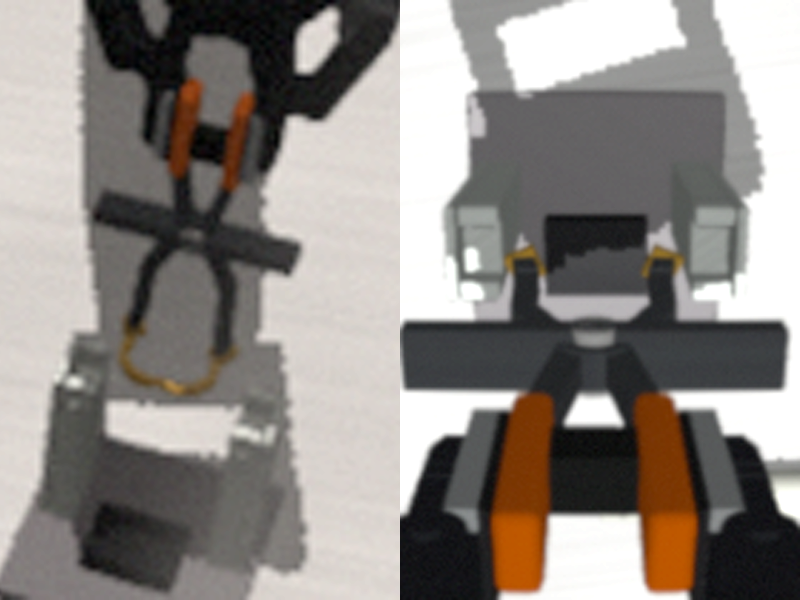

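The pliers are fully squeezed with the bumpers together, and the clip is spread and clear of the stand. In the left crop the lugs are at (135,328) and (224,355) and the ring's back at (175,388). Next I'll move beside the mixer so the wrist camera sees the spindle.

Request:
step_arm(
  increments=[
    [[2,-15,6],[0,0,0]],
    [[3,-28,6],[0,0,0]],
    [[3,-36,5],[0,0,0]],
    [[3,-36,4],[0,0,0]],
    [[3,-36,2],[0,0,0]],
    [[3,-36,1],[0,0,0]],
    [[3,-36,0],[0,0,0]],
    [[3,-36,0],[0,0,0]],
  ],
)

```text
time: 4.93
eef_pos: [0.6014, -0.0585, 0.286]
tcp_rot: [0.074, 0.997, 0.0, -0.001]
contact_force: [1.1, -0.3, -1.7]
opening: 0.364
finger_force: 40.6
```

Request:
step_arm(
  increments=[
    [[3,-36,0],[0,0,0]],
    [[3,-36,0],[0,0,0]],
    [[3,-36,0],[0,0,0]],
    [[2,-30,0],[0,0,0]],
    [[1,-20,0],[0,0,0]],
    [[0,-10,0],[0,0,0]],
    [[0,0,0],[0,0,0]],
    [[0,0,0],[0,0,0]],
  ],
)

```text
time: 5.6
eef_pos: [0.6136, -0.2244, 0.286]
tcp_rot: [0.075, 0.997, 0.001, -0.001]
contact_force: [-1.4, 0.8, -1.8]
opening: 0.366
finger_force: 40.6
```

Run:
```python
from h import *
np.set_printoptions(precision=4,suppress=True)
im,s=snap("w4"); print(s["time"],s["eef_pos"],s["tcp_rot"],s["opening"],s["qpos"])
a=cv2.resize(im[0:220,105:398],(800,600),interpolation=cv2.INTER_CUBIC)
cv2.imwrite("pics/w4b.png",cv2.convertScaleAbs(a,alpha=1.5))
P=pose("w3");M=R.from_quat(P[1]).inv()
w=lambda x,y:ray("wrist",185+(x-400)/2.857,90+y/2.857,P); sc=lambda x,y:ray("scene",280+(x+100)/5,140+y/5)
for a,b in(((525,258),(135,327)),((663,258),(224,354))):
    p,e=tri([w(*a),sc(*b)]);print("lug",p,e,M.apply(p-P[0]))
for z in(.126,.13):print("back",M.apply(plane(sc(175,388),z)-P[0]))
print("guard",M.apply(plane(w(594,360),P[0][2]-.054)-P[0]),"piv scene",M.apply(plane(sc(192,235),P[0][2]-.054)-P[0]))
```

```text
5.6 [ 0.6136 -0.2244  0.286 ] [ 0.0746  0.9972  0.0008 -0.0008] 0.3662637392595266 [-0.506   0.2157  1.5956  0.0008  1.3323 -1.9277]
lug [0.5702 0.1819 0.1265] [np.float64(0.0008817705661934042), np.float64(0.0008817705661934152)] [ 0.0043 -0.0207  0.1346]
lug [0.5768 0.225  0.1257] [np.float64(0.0005552382584771839), np.float64(0.0005552382584772068)] [0.0041 0.0228 0.1353]
back [-0.0263  0.0085  0.135 ]
back [-0.0302  0.0091  0.1309]
guard [0.0037 0.0003 0.054 ] piv scene [-0.012   0.0021  0.054 ]
```

View pics/w4b.png

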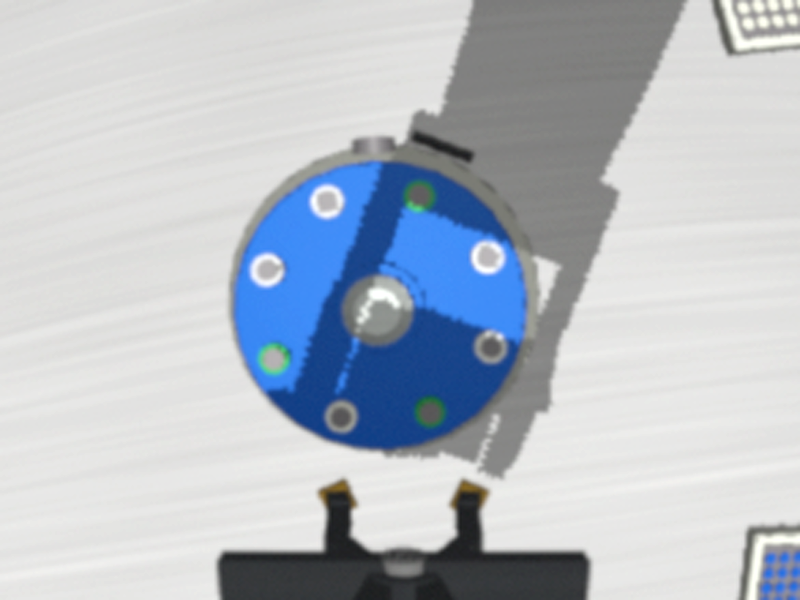

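The spindle is in plain view at (378,310), with the rotor centred near (380,305). The two lugs on the pliers' pins are at (338,494) and (470,494), and nothing is in the way. I'll relate spindle to lugs in the tool frame, averaging several state readings.

Run:
```python
from h import *
np.set_printoptions(precision=4,suppress=True)
ps=[];qs=[];I=0
for k in range(12):
    s=readout.get_state();ps.append(s["eef_pos"]);qs.append(s["tcp_rot"]);I=I+cams.read_camera("wrist").astype(float)
p=np.mean(ps,0);q=R.from_quat(qs).mean().as_quat();print(p,np.std(ps,0),q)
np.savez("pics/w5.npz",p=p,q=q)
I=(I/12).astype(np.uint8)[:,:,::-1];cv2.imwrite("pics/w5.png",I)
a=cv2.resize(I[80:200,200:300],(500,600),interpolation=cv2.INTER_CUBIC)
cv2.imwrite("pics/w5b.png",cv2.convertScaleAbs(a,alpha=1.5))
k=2.7304; M=R.from_quat(q).inv()
T=lambda x,y,z:(lambda r:M.apply(r[0]+r[1]*((z-M.apply(r[0]-p)[2])/M.apply(r[1])[2])-p))(ray("wrist",105+(x+.5)/k-.5,(y+.5)/k-.5,(p,q)))
for z in(.129,.132):print("lugs",T(338,494,z),T(470,494,z))
print("tip",T(378,311,p[2]-.103),"cyl",T(378,310,p[2]-.097),"rotor",T(380,305,p[2]-.07))
print(plane(ray("wrist",105+378.5/k-.5,311.5/k-.5,(p,q)),.103))
```

```text
[ 0.6139 -0.2239  0.287 ] [0.0001 0.0005 0.0003] [ 0.0738  0.9973  0.0001 -0.    ]
lugs [ 0.0056 -0.0214  0.129 ] [0.0056 0.0215 0.129 ]
lugs [ 0.0047 -0.0217  0.132 ] [0.0047 0.0218 0.132 ]
tip [ 0.0612 -0.0098  0.184 ] cyl [ 0.0612 -0.01    0.19  ] rotor [ 0.0617 -0.01    0.217 ]
[ 0.552  -0.2245  0.103 ]
```

View pics/w5b.png

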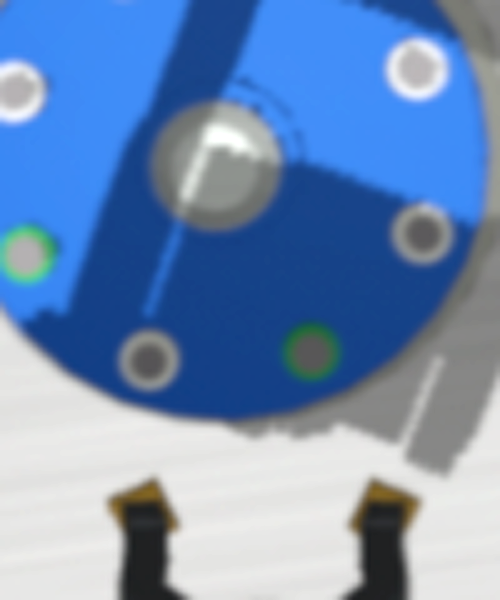

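The lug centres are at crop (143,515) and (385,515), and the spindle circle's centre is at (216,166). That puts the clip centre at tool (-6, 0) mm and the spindle at (61.5, -10) mm, a shift of about -68 mm in world x and none in y.

Request:
step_arm(
  increments=[
    [[-8,0,0],[0,0,0]],
    [[-15,0,0],[0,0,0]],
    [[-20,0,0],[0,0,0]],
    [[-16,0,-5],[0,0,0]],
    [[-9.4,0,-10],[0,0,0]],
    [[0,0,-12],[0,0,0]],
    [[0,0,-8],[0,0,0]],
    [[0,0,0],[0,0,0]],
  ],
)

```text
time: 6.92
eef_pos: [0.5445, -0.2243, 0.2491]
tcp_rot: [0.074, 0.997, 0.001, -0.002]
contact_force: [-0.1, 0.3, -2.5]
opening: 0.368
finger_force: 40.6
```

```bash
cat > look.py <<'E'
import sys
from h import *
np.set_printoptions(precision=4,suppress=True)
n=sys.argv[1];ps=[];qs=[];I=0;J=0
for k in range(6):
    s=readout.get_state();ps.append(s["eef_pos"]);qs.append(s["tcp_rot"]);I=I+cams.read_camera("wrist").astype(float);J=J+cams.read_camera("scene").astype(float)
p=np.mean(ps,0);q=R.from_quat(qs).mean().as_quat();print(s["time"],p,q,s["contact_force"],s["opening"])
np.savez(f"pics/{n}.npz",p=p,q=q)
I=(I/6).astype(np.uint8)[:,:,::-1];J=(J/6).astype(np.uint8)[:,:,::-1];cv2.imwrite(f"pics/{n}w.png",I);cv2.imwrite(f"pics/{n}s.png",J)
a=cv2.resize(I[110:230,213:293],(400,600),interpolation=cv2.INTER_CUBIC)
b=cv2.resize(J[130:205,140:190],(400,600),interpolation=cv2.INTER_CUBIC)
cv2.imwrite(f"pics/{n}m.png",cv2.convertScaleAbs(np.hstack([b,a]),alpha=1.6))
E
python3 look.py a
```

```text
7.4167 [ 0.5457 -0.2249  0.2518] [ 0.0742  0.9972  0.0001 -0.0001] [-0.5322 -0.1098 -1.7636] 0.3636666618745126
```

View pics/am.png

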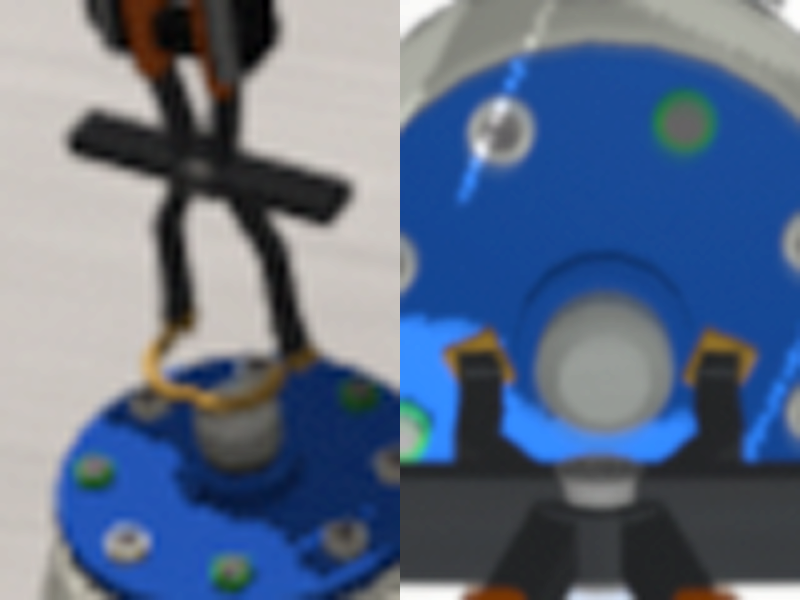

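On the left the spread ring hovers over the spindle's end. On the right the spindle circle's centre is near (604,364) and the lug centres are near (480,359) and (722,359), so it is nearly centred in y.

Run:
```python
from h import *
np.set_printoptions(precision=4,suppress=True)
p,q=pose("a");M=R.from_quat(q).inv()
def T(x,y,z):
    r=ray("wrist",213+(x-400+.5)/5-.5,110+(y+.5)/5-.5,(p,q));return M.apply(plane(r,z)-p)
print("lugs",T(480,359,p[2]-.130),T(722,359,p[2]-.130))
print("cyl",T(604,364,.097),"tip",T(604,374,.103))
# scene: ring ellipse vs expected
cl=p+R.from_quat(q).apply([-.0062,0,.132]);print("clip ctr",cl)
sc=lambda x,y:ray("scene",140+(x+.5)/8-.5,130+(y+.5)/8-.5)
print("ring back",M.apply(plane(sc(222,403),cl[2])-p),"lugs",M.apply(plane(sc(180,325),cl[2]+.004)-p),M.apply(plane(sc(303,357),cl[2]+.004)-p))
```

```text
lugs [ 0.0045 -0.0214  0.13  ] [0.0045 0.0218 0.13  ]
cyl [-0.0039  0.0008  0.1548] tip [-0.0041  0.0008  0.1488]
clip ctr [ 0.5518 -0.2258  0.1198]
ring back [-0.0276  0.0114  0.132 ] lugs [-0.0041 -0.0173  0.128 ] [-0.0023  0.0264  0.128 ]
```

Request:
step_arm(
  increments=[
    [[-2,0.5,0],[0,0,0]],
    [[0,0,-4],[0,0,0]],
    [[0,0,-4],[0,0,0]],
    [[0,0,-4],[0,0,0]],
    [[0,0,-3],[0,0,0]],
    [[0,0,0],[0,0,0]],
    [[0,0,0],[0,0,0]],
  ],
)

```text
time: 8.1
eef_pos: [0.5433, -0.2244, 0.2365]
tcp_rot: [0.074, 0.997, 0.0, -0.0]
contact_force: [-0.1, -0.2, -1.9]
opening: 0.367
finger_force: 40.6
```

```bash
python3 look.py b
python3 - <<'E'
from h import *
np.set_printoptions(precision=2,suppress=True)
# scene: brass mask and spindle mask
J=cv2.imread("pics/bs.png")
h=cv2.cvtColor(J,cv2.COLOR_BGR2HSV)[140:200,135:195]
m=(h[...,0]>10)&(h[...,0]<30)&(h[...,1]>90)&(h[...,2]>50)
g=(h[...,1]<50)
sub=lambda r:"".join("O" if m[r,c] else ("s" if g[r,c] and h[r,c,2]>45 else ("k" if h[r,c,2]<45 else ".")) for c in range(60))
for r in range(10,56):print(140+r,sub(r))
E
```

```text
8.6 [ 0.5435 -0.2245  0.2371] [ 0.0743  0.9972 -0.      0.0001] [ 0.3427 -0.4652 -1.8027] 0.3662788426826091
150 sssssssssssssssskkkkkkkkksskkkksskkkssssssssssssssssssssssss
151 sssssssssssssssskkkkkkkkkkkkkkkkkkkkssssssssssssssssssssssss
152 sssssssssssssssskkkkkkkkkkkkkkkkkkkkssssssssssssssssssssssss
153 ssssssssssssssssskkkkkkkkkkkkkkkkkkkssssssssssssssssssssssss
154 sssssssssssssssssssskkkkkkkkkkskkkkkkkksssssssssssssssssssss
155 sssssssssssssssssssssssskkkkkksskkkkkkkkkkksssssssssssssssss
156 ssssssssssssssssssssssssssskkkkkkkkkkkkkkkkkkkssssssssssssss
157 sssssssssssssssssssssssssssskkkkkkkkkkkkkkkkkkkkksssssssssss
158 sssssssssssssssssssssssssssskk.kkkkkkkkkkkkkkkkkkkssssssssss
159 ssssssssssssssssssssssssssskkkssssskkkkkkkkkkkkkksssssssssss
160 ssssssssssssssssssssssssssskksssssskkkkkkkkkkkkkksssssssssss
161 sssssssssssssssssssssssssskkkssssssskkkkssssskkkssssssssssss
162 sssssssssssssssssssssssssskkksssssssskkkssssssssssssssssssss
163 sssssssssssssssssssssssssskkksssssssskkkksssssssssssssssssss
164 sssssssssssssssssssssssssskkkssssssssskkksssssssssssssssssss
165 ssssssssssss
[... 1298 characters left out ...]
ssss................k..OO...kk...................s
186 sssssssssssss..................k....sskk...............s...k
187 sssssssssssss..................kkkkkkkk.............sskss..k
188 ssssssssssss...sss.............kkkkkkkk.............sssss..k
189 ssssssssssss....s................kkk.....k...........sss....
190 ssssssssssss............................kk..................
191 ssssssssssss..................k......kkkk...................
192 ssssssssssss..................kkkkkkkkkk...................s
193 ssssssssssss......................kkkk.....................s
194 ssssssssssss...............................................s
195 ssssssssssss.............................................kss
```

```bash
cat > fit.py <<'E'
from h import *
import sys
np.set_printoptions(precision=4,suppress=True)
c=C["scene"];Rc=R.from_quat(c["rotation"])
def pr(P):
    q=Rc.inv().apply(np.atleast_2d(P)-c["eye"]);return np.c_[c["cx"]+c["fx"]*q[:,0]/-q[:,2],c["cy"]-c["fy"]*q[:,1]/-q[:,2]]
t=np.linspace(0,2*np.pi,100);circ=np.c_[np.cos(t),np.sin(t),0*t]
S=np.array([.552,-.2250,0])
# spindle outline in scene0
m=np.vstack([pr(S+circ*[.009,.009,0]+[0,0,.103]),pr(S+circ*[.0135,.0135,0]+[0,0,.097]),pr(S+circ*[.0135,.0135,0]+[0,0,.086])])
print("pred spindle u",m[:,0].min(),m[:,0].max(),"v",m[:,1].min(),m[:,1].max())
A=cv2.cvtColor(cv2.imread("pics/scene0.png"),cv2.COLOR_BGR2HSV)
g=((A[...,1]<70)&(A[...,2]>50)).astype(np.uint8)[165:200,155:185]
n,l,st,ce=cv2.connectedComponentsWithStats(g);k=l[184-165,170-155];print("obs spindle u",155+st[k][0],155+st[k][0]+st[k][2],"v",165+st[k][1],165+st[k][1]+st[k][3],ce[k]+[155,165],st[k][4])
E
python3 fit.py
```

```text
pred spindle u 163.7923528071065 174.88280977770555 v 176.36755725070572 187.13048406195904
obs spindle u 155 185 v 165 186 [168.4856 172.366 ] 418
```

```bash
cat >> fit.py <<'E'
n=sys.argv[1];bias=np.array([0,1.0]);p,q=pose(n);M=R.from_quat(q)
J=cv2.imread(f"pics/{n}s.png");h=cv2.cvtColor(J,cv2.COLOR_BGR2HSV).astype(int)
O=((h[...,0]>10)&(h[...,0]<32)&(h[...,1]>90)&(h[...,2]>45))
O[:174]=0;O[200:]=0;O[:,:155]=0;O[:,178:]=0
K=8
def half(sg,th=.42):
    a=np.linspace(0,np.radians(140),30);o=np.c_[.017*np.cos(a),.017*np.sin(a)];i=np.c_[.013*np.cos(a),.013*np.sin(a)][::-1]
    P=np.vstack([o,i])-[.015,0];cs,sn=np.cos(th),np.sin(th);P=np.c_[P[:,0]*cs+P[:,1]*sn,-P[:,0]*sn+P[:,1]*cs]+[.015,0]
    P[:,1]*=sg;return P
def render(ctr):
    im=np.zeros((40*K,40*K),np.uint8)
    for sg in(1,-1):
        P=half(sg)+[.0035,0]
        for z in(0,.002,.004):
            W=np.c_[-P[:,0],P[:,1],-z*np.ones(len(P))]  # tool axes: x=-clip x, y=y, z down
            uv=pr(ctr+M.apply(W))+bias
            cv2.fillPoly(im,[np.int32((uv+.5-[150,165])*K)],255)
    return cv2.resize(im,(40,40),interpolation=cv2.INTER_AREA)/255.
o=O[165:205,150:190].astype(float)
x0=p+M.apply([-.0057,.0003,.133])
for zt in(.131,.1335,.136):
    best=[]
    for dx in np.arange(-8,8.1,.5):
        for dy in np.arange(-6,6.1,.5):
            ctr=p+M.apply([-.0057+dx/1e3,.0003+dy/1e3,zt]);r=render(ctr)
            vis=r.copy();vis[:,26:]=0;oo=o.copy();oo[:,26:]=0
            best.append((np.minimum(oo,vis).sum()/np.maximum(oo,vis).sum(),dx,dy))
    best.sort();b=best[-1];ctr=p+M.apply([-.0057+b[1]/1e3,.0003+b[2]/1e3,zt]);print(zt,best[-4:],"clip ctr",ctr,"spindle-ctr tool",M.inv().apply(S-ctr)[:2])
E
python3 fit.py b; python3 fit.py a
```

```text
pred spindle u 163.7923528071065 174.88280977770555 v 176.36755725070572 187.13048406195904
obs spindle u 155 185 v 165 186 [168.4856 172.366 ] 418
0.131 [(np.float64(0.7123549662119086), np.float64(-2.5), np.float64(0.5)), (np.float64(0.7144312177732511), np.float64(-2.5), np.float64(0.0)), (np.float64(0.7149559373613138), np.float64(-3.0), np.float64(0.0)), (np.float64(0.7151314533070217), np.float64(-3.0), np.float64(0.5))] clip ctr [ 0.5522 -0.225   0.1061] spindle-ctr tool [ 0.0003 -0.    ]
0.1335 [(np.float64(0.7084101455724368), np.float64(0.0), np.float64(-2.0)), (np.float64(0.7088551549652119), np.float64(-0.5), np.float64(-2.0)), (np.float64(0.7120106592221307), np.float64(-1.0), np.float64(-1.5)), (np.float64(0.7168147248673867), np.float64(-0.5), np.float64(-1.5))] clip ctr [ 0.5495 -0.2266  0.1036] spindle-ctr tool [-0.0022  0.002 ]
0.136 [(np.float64(0.7079527307569465), np.float64(2.0), np.float64(-3.0)), (np.float64(0.7121308960756746), np.float64(1.5), np.float64(-3.0)), (np.float64(0.7121625912988252), np.float64(1.5), np.float64(-3.5)), (np.float64(0.71550952563610
[... 616 characters left out ...]
 [(np.float64(0.6279934747145187), np.float64(-0.5), np.float64(-1.5)), (np.float64(0.62847790507365), np.float64(-0.5), np.float64(-2.0)), (np.float64(0.6290513056029391), np.float64(-1.0), np.float64(-2.0)), (np.float64(0.6291723822588019), np.float64(-1.0), np.float64(-1.5))] clip ctr [ 0.5521 -0.2271  0.1183] spindle-ctr tool [0.0004 0.002 ]
0.136 [(np.float64(0.6296831865387142), np.float64(2.0), np.float64(-3.5)), (np.float64(0.6300722258699936), np.float64(1.0), np.float64(-3.0)), (np.float64(0.6333399196469734), np.float64(1.5), np.float64(-3.5)), (np.float64(0.6334364917363535), np.float64(1.5), np.float64(-3.0))] clip ctr [ 0.5494 -0.2282  0.1158] spindle-ctr tool [-0.0021  0.0035]
```

Request:
step_arm(
  increments=[
    [[0,0,-2],[0,0,0]],
    [[0,0,-2],[0,0,0]],
    [[0,0,-2],[0,0,0]],
    [[0,0,-1],[0,0,0]],
    [[0,0,0],[0,0,0]],
    [[0,0,0],[0,0,0]],
  ],
)

```text
time: 9.2
eef_pos: [0.5434, -0.2244, 0.2298]
tcp_rot: [0.074, 0.997, 0.0, -0.0]
contact_force: [0.6, -0.6, -1.2]
opening: 0.368
finger_force: 40.6
```

```bash
cat > st.py <<'E'
from h import *
np.set_printoptions(precision=4,suppress=True)
X=[]
for k in range(5):
    s=readout.get_state();X.append(np.r_[s["eef_pos"],s["contact_force"],s["wrist_torque"],s["opening"]]);cams.read_camera("wrist")
print(s["time"],np.mean(X,0))
E
python3 st.py; python3 look.py c; python3 fit.py c | tail -3
```

```text
9.4 [ 0.5435 -0.2245  0.23    0.3833  0.1248 -1.713  -0.0157 -0.0018  0.0172
  0.3661]
9.95 [ 0.5435 -0.2245  0.2301] [ 0.0743  0.9972 -0.      0.0001] [-0.2393  0.278  -3.187 ] 0.36265349113119494
0.131 [(np.float64(0.7511125654450262), np.float64(-2.5), np.float64(-0.5)), (np.float64(0.7518742601604632), np.float64(-2.5), np.float64(0.0)), (np.float64(0.7528244876510773), np.float64(-2.0), np.float64(-0.5)), (np.float64(0.7542603275644851), np.float64(-2.0), np.float64(0.0))] clip ctr [ 0.5511 -0.2253  0.0991] spindle-ctr tool [-0.0008  0.0005]
0.1335 [(np.float64(0.7486969716962459), np.float64(0.5), np.float64(-2.0)), (np.float64(0.7513743455497384), np.float64(0.0), np.float64(-2.5)), (np.float64(0.7541440127304072), np.float64(0.0), np.float64(-1.5)), (np.float64(0.7548728113643873), np.float64(0.0), np.float64(-2.0))] clip ctr [ 0.5489 -0.227   0.0966] spindle-ctr tool [-0.0028  0.0025]
0.136 [(np.float64(0.7521080368906458), np.float64(2.0), np.float64(-4.0)), (np.float64(0.7521650029748133), np.float64(2.0), np.float64(-3.5)), (np.float64(0.7572227399813607), np.float64(2.5), np.float64(-3.5)), (np.float64(0.7580559607479115), np.float64(2.5), np.float64(-4.0))] clip ctr [ 0.5461 -0.2286  0.0941] spindle-ctr tool [-0.0053  0.0045]
```

Request:
step_arm(
  increments=[
    [[0,0,-2],[0,0,0]],
    [[0,0,-2],[0,0,0]],
    [[0,0,-2],[0,0,0]],
    [[0,0,-1],[0,0,0]],
    [[0,0,0],[0,0,0]],
    [[0,0,0],[0,0,0]],
  ],
)

```text
time: 10.55
eef_pos: [0.5434, -0.2244, 0.2228]
tcp_rot: [0.074, 0.997, 0.0, -0.0]
contact_force: [0.1, -0.4, -2.3]
opening: 0.365
finger_force: 40.6
```

```bash
python3 st.py
```

```text
10.75 [ 0.5435 -0.2245  0.223   0.084  -0.2201 -2.1605  0.02    0.0205  0.0098
  0.3649]
```

Request:
step_arm(
  increments=[
    [[0,0,-2],[0,0,0]],
    [[0,0,-2],[0,0,0]],
    [[0,0,-1],[0,0,0]],
    [[0,0,0],[0,0,0]],
  ],
)

```text
time: 11.13
eef_pos: [0.5432, -0.2243, 0.2174]
tcp_rot: [0.074, 0.997, 0.0, -0.0]
contact_force: [-0.3, 0.7, -2.2]
opening: 0.364
finger_force: 40.6
```

```bash
python3 st.py; python3 look.py d; python3 fit.py d | tail -3|cut -c 1-4,230-500
```

```text
11.3333 [ 0.5434 -0.2244  0.2178  0.1819 -0.0361 -1.9823 -0.0092 -0.0066  0.0003
  0.3661]
11.8833 [ 0.5435 -0.2245  0.2181] [ 0.0743  0.9972 -0.      0.    ] [-0.0091  0.698  -2.2461] 0.36859730095724436
0.134280224652677), np.float64(-2.5), np.float64(0.5))] clip ctr [ 0.5517 -0.2249  0.0871] spindle-ctr tool [-0.0003 -0.0001]
0.136917343173431734), np.float64(0.0), np.float64(-1.5))] clip ctr [ 0.549  -0.2265  0.0846] spindle-ctr tool [-0.0028  0.0019]
0.13876379690949228), np.float64(2.0), np.float64(-3.0))] clip ctr [ 0.5468 -0.2277  0.0821] spindle-ctr tool [-0.0048  0.0034]
```

Request:
step_arm(
  increments=[
    [[0,0,-1],[0,0,0]],
    [[0,0,0],[0,0,0]],
    [[0,0,-1],[0,0,0]],
    [[0,0,0],[0,0,0]],
  ],
)

```text
time: 12.32
eef_pos: [0.5434, -0.2244, 0.2157]
tcp_rot: [0.074, 0.997, 0.0, -0.0]
contact_force: [-0.0, 0.3, -2.5]
opening: 0.364
finger_force: 40.6
```

```bash
python3 st.py
```

```text
12.5167 [ 0.5434 -0.2244  0.2159  0.0957 -0.3265 -1.8983  0.0041  0.0291 -0.0053
  0.3647]
```

Request:
step_arm(
  increments=[
    [[0,0,-1],[0,0,0]],
    [[0,0,0],[0,0,0]],
  ],
)

```text
time: 12.73
eef_pos: [0.5434, -0.2244, 0.2148]
tcp_rot: [0.074, 0.997, 0.0, -0.0]
contact_force: [-0.0, 0.6, -2.2]
opening: 0.367
finger_force: 40.6
```

```bash
python3 st.py
```

```text
12.9333 [ 0.5434 -0.2244  0.2149  0.037  -0.0405 -2.1789  0.0114  0.0194  0.0001
  0.3657]
```

Request:
step_arm(
  increments=[
    [[0,0,-1],[0,0,0]],
    [[0,0,0],[0,0,0]],
  ],
)

```text
time: 13.15
eef_pos: [0.5434, -0.2244, 0.2139]
tcp_rot: [0.074, 0.997, 0.0, -0.0]
contact_force: [0.1, -0.3, -2.1]
opening: 0.361
finger_force: 40.6
```

```bash
python3 st.py
```

```text
13.35 [ 0.5434 -0.2244  0.2139 -0.155  -0.0594 -1.979   0.0087 -0.0153  0.003
  0.3646]
```

Request:
step_arm(
  increments=[
    [[0,0,-0.7],[0,0,0]],
    [[0,0,0],[0,0,0]],
  ],
)

```text
time: 13.57
eef_pos: [0.5435, -0.2245, 0.2133]
tcp_rot: [0.074, 0.997, -0.0, 0.0]
contact_force: [0.4, -0.0, -2.5]
opening: 0.362
finger_force: 40.6
```

```bash
python3 st.py
```

```text
13.7667 [ 0.5435 -0.2245  0.2133 -0.1543  0.095  -1.7834  0.0023  0.0045 -0.0121
  0.3652]
```

Request:
step_arm(
  increments=[
    [[0,0,-0.7],[0,0,0]],
    [[0,0,0],[0,0,0]],
  ],
)

```text
time: 13.98
eef_pos: [0.5435, -0.2245, 0.2125]
tcp_rot: [0.074, 0.997, -0.0, 0.0]
contact_force: [-0.2, 0.4, -1.9]
opening: 0.368
finger_force: 40.6
```

```bash
python3 st.py
```

```text
14.1833 [ 0.5435 -0.2245  0.2126 -0.0989 -0.3242 -1.8846 -0.0327 -0.013  -0.0066
  0.3668]
```

Request:
step_arm(
  increments=[
    [[0,0,-0.7],[0,0,0]],
    [[0,0,0],[0,0,0]],
  ],
)

```text
time: 14.4
eef_pos: [0.5434, -0.2244, 0.2121]
tcp_rot: [0.074, 0.997, 0.0, -0.0]
contact_force: [-0.7, 0.5, -0.1]
opening: 0.368
finger_force: 40.6
```

```bash
python3 st.py
```

```text
14.6 [ 0.5434 -0.2244  0.212  -0.4206  0.5509 -0.5319  0.0952  0.1114  0.0018
  0.3666]
```

Request:
step_arm(
  increments=[
    [[0,0,-0.5],[0,0,0]],
    [[0,0,0],[0,0,0]],
  ],
)

```text
time: 14.82
eef_pos: [0.5435, -0.2245, 0.2118]
tcp_rot: [0.074, 0.997, -0.0, -0.0]
contact_force: [-1.1, -0.3, 1.6]
opening: 0.365
finger_force: 40.5
```

```bash
python3 st.py
```

```text
15.0167 [ 0.5435 -0.2245  0.2117 -1.1351  0.4827  0.9567  0.2113  0.2396  0.0316
  0.3642]
```

Request:
step_arm(
  increments=[
    [[0,0,-0.4],[0,0,0]],
    [[0,0,0],[0,0,0]],
  ],
)

```text
time: 15.23
eef_pos: [0.5435, -0.2245, 0.2115]
tcp_rot: [0.074, 0.997, -0.0, 0.0]
contact_force: [-1.4, 0.9, 2.2]
opening: 0.365
finger_force: 40.6
```

```bash
python3 st.py; python3 look.py e; python3 fit.py e | tail -3|cut -c 1-5,230-500
```

```text
15.4333 [ 0.5435 -0.2245  0.2114 -1.6113  0.9183  2.6696  0.2434  0.3445  0.0145
  0.3648]
15.9833 [ 0.5435 -0.2245  0.2112] [ 0.0743  0.9972 -0.0001  0.0001] [-1.3867 -0.1093  3.8298] 0.3661141875301317
0.131066935233963433), np.float64(1.0), np.float64(-0.5))] clip ctr [ 0.5482 -0.2254  0.0802] spindle-ctr tool [-0.0037  0.001 ]
0.133707097375368846), np.float64(3.5), np.float64(-2.5))] clip ctr [ 0.5454 -0.227   0.0777] spindle-ctr tool [-0.0062  0.003 ]
0.13610777097698923), np.float64(5.5), np.float64(-4.5))] clip ctr [ 0.5431 -0.2287  0.0752] spindle-ctr tool [-0.0082  0.005 ]
```

Request:
step_arm(
  increments=[
    [[0,0,-0.4],[0,0,0]],
    [[0,0,0],[0,0,0]],
    [[0,0,0],[0,0,0]],
  ],
)

```text
time: 16.33
eef_pos: [0.5435, -0.2245, 0.2109]
tcp_rot: [0.074, 0.997, -0.0, 0.0]
contact_force: [-1.3, 0.3, 4.8]
opening: 0.368
finger_force: 40.7
```

```bash
python3 st.py
```

```text
16.5333 [ 0.5435 -0.2245  0.2109 -1.6318  0.503   5.0055  0.3064  0.456   0.0039
  0.3668]
```

Request:
step_arm(
  increments=[
    [[0,0,-0.4],[0,0,0]],
    [[0,0,0],[0,0,0]],
    [[0,0,0],[0,0,0]],
  ],
)

```text
time: 16.83
eef_pos: [0.5436, -0.2245, 0.2108]
tcp_rot: [0.074, 0.997, -0.0, 0.0]
contact_force: [-2.7, 0.0, 6.8]
opening: 0.366
finger_force: 40.7
```

```bash
python3 st.py; python3 look.py g
python3 - <<'E'
from h import *
np.set_printoptions(precision=4,suppress=True)
p,q=pose("g")
I=cv2.imread("pics/gw.png");h=cv2.cvtColor(I,cv2.COLOR_BGR2HSV).astype(int)
# lug pixels and spindle pixels in wrist view
for n in("aw","dw","gw"):
    h=cv2.cvtColor(cv2.imread(f"pics/{n}.png"),cv2.COLOR_BGR2HSV).astype(int)
    o=(h[...,0]>8)&(h[...,0]<32)&(h[...,1]>100)&(h[...,2]>40);o[:160]=0;o[200:]=0
    for a,b in((215,245),(262,295)):
        y,x=np.nonzero(o[:,a:b]);print(n,"lug",len(x),x.mean()+a,y.mean(),x.min()+a,x.max()+a,y.min(),y.max())
J=cv2.cvtColor(cv2.imread("pics/gs.png"),cv2.COLOR_BGR2HSV).astype(int)
m=(J[...,0]>8)&(J[...,0]<34)&(J[...,1]>70)&(J[...,2]>30)
for r in range(176,202):print(r,"".join("O" if m[r,c] else("k" if J[r,c,2]<45 else("s" if J[r,c,1]<60 else".")) for c in range(148,196)))
E
```

```text
17.0333 [ 0.5436 -0.2245  0.2108 -2.2264  0.6278  6.1764  0.3583  0.5556  0.0258
  0.3656]
17.5833 [ 0.5436 -0.2246  0.2108] [ 0.0743  0.9972 -0.0001  0.0002] [-2.2619  0.5172  4.939 ] 0.3654254453838475
aw lug 37 228.56756756756758 180.13513513513513 223 234 177 185
aw lug 46 276.7826086956522 180.08695652173913 271 282 177 185
dw lug 47 228.08510638297872 180.04255319148936 222 234 176 185
dw lug 45 276.5111111111111 180.0 271 282 177 185
gw lug 46 228.58695652173913 180.2826086956522 222 235 177 185
gw lug 46 276.17391304347825 179.84782608695653 271 282 176 185
176 sssssssssssss..kkkk...ssssskkkk......sssssssssss
177 ssssssssssss...kkkk..sssss.kkkkk....k.ssssssssss
178 ssssssssssss...kkkkssssss..kkkkk...kkkk..sssssss
179 sssssssssskss..kkkssssssss..kkkk..kkkkkk..ssssss
180 ssssss..sssss..kkssssssssss.kkkk...kkkk....sssss
181 ssss.....sss...ksssssssssss.kkkk...kkk......ssss
182 sss............O.ssssssssss.kkkkk............sss
183 ss...........sOOOsssssssssk.kkkkk.............ss
184 ss..........sOOOksssssssssk.kkkkkk............ss
185 s...........sOOk.kssssssssk..kkkOO............ks
186 ............sOO...ksssssskk.kOOOOk......sss...kk
187 ...s.........OOs..kkkkkkkk..OOkk.......sskss..kk
188 ..sss........sOOOOOOkkkkkkkOOk.........sssss...k
189 ...s..........OOOOOOOOOOOOOOOk..........sss....k
190 .................kOOOOOOOOOkk..................s
191 .................kkkOOOOOkkk...................s
192 .................kkkkkkkkkk...................ss
193 .....................kk.......................ss
194 ..............................................ss
195 .............................................sss
196 .......ss........................skks........sss
197 ......ssss.......................sssss......ssss
198 s....sssss.......................ssss......sssss
199 s.....ssss........................ss.......sssss
200 ss..................ss..................k.ssssss
201 ss..................ss.................kssssssss
```

Request:
step_arm(
  increments=[
    [[0,0,-0.5],[0,0,0]],
    [[0,0,0],[0,0,0]],
    [[0,0,0],[0,0,0]],
  ],
)

```text
time: 17.93
eef_pos: [0.5436, -0.2246, 0.2106]
tcp_rot: [0.074, 0.997, -0.0, 0.0]
contact_force: [-1.9, 1.1, 6.2]
opening: 0.369
finger_force: 40.7
```

```bash
python3 st.py;python3 st.py
```

```text
18.1333 [ 0.5436 -0.2246  0.2106 -2.1646  0.8368  6.9039  0.3843  0.6394  0.0132
  0.3674]
18.3833 [ 0.5436 -0.2246  0.2106 -2.1793  0.8295  6.6688  0.3944  0.614   0.0199
  0.3649]
```

```bash
python3 look.py k
cat > f2.py <<'E'
import sys;sys.argv=["fit","k"]
exec(open("fit.py").read().split("x0=p+")[0])
O=((h[...,0]>8)&(h[...,0]<34)&(h[...,1]>70)&(h[...,2]>30));O[:184]=0;O[200:]=0;O[:,:155]=0;O[:,176:]=0
o=O[165:205,150:190].astype(float);M0=M
for z in(.080,.0815,.083):
  for tilt in(-.06,0,.06):
    best=[]
    M=M0*R.from_euler("y",tilt)   # + : ring back (tool -x) lower
    for dx in np.arange(-4,4.1,.5):
        for dy in np.arange(-4,4.1,.5):
            ctr=np.array([S[0],S[1],z])+M0.apply([dx/1e3,dy/1e3,0]);r=render(ctr);r[:19]=0;r[:,26:]=0
            best.append((np.minimum(o,r).sum()/np.maximum(o,r).sum(),dx,dy))
    print(z,tilt,M.apply([-1,0,0])[2],max(best))
E
python3 f2.py
```

```text
18.9333 [ 0.5436 -0.2246  0.2106] [ 0.0743  0.9972 -0.0002  0.0002] [-2.6425  0.7231  6.8065] 0.3667049026925089
pred spindle u 163.7923528071065 174.88280977770555 v 176.36755725070572 187.13048406195904
obs spindle u 155 185 v 165 186 [168.4856 172.366 ] 418
0.08 -0.06 0.060348173219922224 (np.float64(0.8089417280643001), np.float64(4.0), np.float64(-1.5))
0.08 0 0.0003848665084032105 (np.float64(0.7600739966218935), np.float64(4.0), np.float64(-1.5))
0.08 0.06 -0.0595798253069401 (np.float64(0.6356146080760094), np.float64(4.0), np.float64(-1.5))
0.0815 -0.06 0.060348173219922224 (np.float64(0.8043695797198133), np.float64(2.5), np.float64(0.0))
0.0815 0 0.0003848665084032105 (np.float64(0.8043039677202422), np.float64(4.0), np.float64(-1.0))
0.0815 0.06 -0.0595798253069401 (np.float64(0.7756069647674325), np.float64(4.0), np.float64(-1.0))
0.083 -0.06 0.060348173219922224 (np.float64(0.8146189996643171), np.float64(1.5), np.float64(0.5))
0.083 0 0.0003848665084032105 (np.float64(0.8039363484087102), np.float64(2.5), np.float64(0.0))
0.083 0.06 -0.0595798253069401 (np.float64(0.8042145915540257), np.float64(3.5), np.float64(-0.5))
```

Request:
step_arm(
  increments=[
    [[0,0,1],[0,0,0]],
    [[0,0,0.7],[0,0,0]],
    [[0,0,0],[0,0,0]],
    [[0,0,0],[0,0,0]],
  ],
)

```text
time: 19.37
eef_pos: [0.5434, -0.2244, 0.2112]
tcp_rot: [0.074, 0.997, 0.0, -0.0]
contact_force: [-2.0, 0.7, 3.3]
opening: 0.364
finger_force: 40.4
```

```bash
python3 st.py; python3 look.py k; python3 f2.py|tail -9; sed 's/"k"\]/"d"]/;s/(.080,.0815,.083)/(.0865,.088)/;s/:184/:180/;s/:19\]/:15]/' f2.py >f3.py; python3 f3.py|tail -6
```

```text
19.5667 [ 0.5434 -0.2244  0.2112 -1.3229  0.7819  2.909   0.198   0.2981 -0.0064
  0.3657]
20.1167 [ 0.5434 -0.2244  0.2113] [ 0.0743  0.9972  0.     -0.0001] [-0.9042  0.3343  2.0784] 0.3624553562931998
0.08 -0.06 0.05983035451947555 (np.float64(0.7840909090909091), np.float64(3.0), np.float64(-0.5))
0.08 0 -0.00013389227231941117 (np.float64(0.7858164381256837), np.float64(4.0), np.float64(-1.0))
0.08 0.06 -0.06009765719652033 (np.float64(0.748152359295054), np.float64(4.0), np.float64(-1.5))
0.0815 -0.06 0.05983035451947555 (np.float64(0.783759048173725), np.float64(1.5), np.float64(0.5))
0.0815 0 -0.00013389227231941117 (np.float64(0.7865975935828877), np.float64(2.5), np.float64(0.0))
0.0815 0.06 -0.06009765719652033 (np.float64(0.7832533063768851), np.float64(3.5), np.float64(-0.5))
0.083 -0.06 0.05983035451947555 (np.float64(0.780842279108175), np.float64(0.0), np.float64(1.5))
0.083 0 -0.00013389227231941117 (np.float64(0.7822970495082515), np.float64(1.0), np.float64(1.0))
0.083 0.06 -0.06009765719652033 (np.float64(0.7816198069660094), np.float64(2.5), np.float64(0.0))
0.0865 -0.06 0.06006596879395616 (np.float64(0.7282385195339276), np.float64(0.5), np.float64(-0.5))
0.0865 0 0.00010214651338477621 (np.float64(0.7323460852872619), np.float64(1.5), np.float64(-1.0))
0.0865 0.06 -0.05986204338432981 (np.float64(0.7326563990731908), np.float64(2.5), np.float64(-1.5))
0.088 -0.06 0.06006596879395616 (np.float64(0.7332646048109968), np.float64(-1.0), np.float64(0.5))
0.088 0 0.00010214651338477621 (np.float64(0.7360295122284467), np.float64(0.0), np.float64(0.0))
0.088 0.06 -0.05986204338432981 (np.float64(0.7392220862233104), np.float64(1.0), np.float64(-0.5))
```

Request:
step_arm(
  increments=[
    [[0,0,0.6],[0,0,0]],
    [[0,0,0],[0,0,0]],
    [[0,0,0],[0,0,0]],
  ],
)

```text
time: 20.47
eef_pos: [0.5434, -0.2244, 0.2117]
tcp_rot: [0.074, 0.997, 0.0, -0.0]
contact_force: [-0.8, 0.7, 0.5]
opening: 0.363
finger_force: 40.5
```

```bash
python3 st.py; python3 look.py k; python3 f2.py|tail -9
```

```text
0.08 -0.06 0.05983035451947555 (np.float64(0.7840909090909091), np.float64(3.0), np.float64(-0.5))
0.08 0 -0.00013389227231941117 (np.float64(0.7858164381256837), np.float64(4.0), np.float64(-1.0))
0.08 0.06 -0.06009765719652033 (np.float64(0.748152359295054), np.float64(4.0), np.float64(-1.5))
0.0815 -0.06 0.05983035451947555 (np.float64(0.783759048173725), np.float64(1.5), np.float64(0.5))
0.0815 0 -0.00013389227231941117 (np.float64(0.7865975935828877), np.float64(2.5), np.float64(0.0))
0.0815 0.06 -0.06009765719652033 (np.float64(0.7832533063768851), np.float64(3.5), np.float64(-0.5))
0.083 -0.06 0.05983035451947555 (np.float64(0.780842279108175), np.float64(0.0), np.float64(1.5))
0.083 0 -0.00013389227231941117 (np.float64(0.7822970495082515), np.float64(1.0), np.float64(1.0))
0.083 0.06 -0.06009765719652033 (np.float64(0.7816198069660094), np.float64(2.5), np.float64(0.0))Traceback (most recent call last):
  File "st.py", line 5, in <module>
    s=readout.get_state();X.append(np.r_[s["eef_pos"],s["contact_force"],s["wrist_torque"],s["opening"]]);cams.read_camera("wrist")
                                                                                                          ~~~~~~~~~~~~~~~~^^^^^^^^^
ValueError: 200 camera calls are used up
Traceback (most recent call last):
  File "look.py", line 6, in <module>
    s=readout.get_state();ps.append(s["eef_pos"]);qs.append(s["tcp_rot"]);I=I+cams.read_camera("wrist").astype(float);J=J+cams.read_camera("scene").astype(float)
                                                                              ~~~~~~~~~~~~~~~~^^^^^^^^^
ValueError: 200 camera calls are used up
```

Request:
step_arm(
  increments=[
    [[0,0,0.1],[0,0,0]],
    [[0,0,0],[0,0,0]],
    [[0,0,0],[0,0,0]],
    [[0,0,0],[0,0,0]],
  ],
)

```text
time: 21.0
eef_pos: [0.5434, -0.2244, 0.2119]
tcp_rot: [0.074, 0.997, 0.0, -0.0]
contact_force: [0.2, 0.4, -0.3]
opening: 0.368
finger_force: 40.5
```

```bash
python3 -c "
from plant import readout,sign_off
s=readout.get_state();print(s['contact_force'],s['opening'],s['eef_pos']);print(sign_off())"
```

```text
[ 0.1676231   0.37924707 -0.34232065] 0.3683065539519765 [ 0.54337225 -0.22438405  0.21188796]
the job is handed in; nothing more can be done
None
```

I handed the job in at 21 s with the spread clip around the spindle at the groove, touching the hub lightly, and the pliers fully squeezed at 40 N. The camera calls ran out before the last 0.7 mm lift, so I judged that the clip lies flat from the contact force alone.

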